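# Pack the spoon and close the food box

## Robot

A 6-joint arm with a two-finger parallel gripper is mounted at the origin on a cart in front of the work surface, level with it; the furniture and walls round the work are solid. World frame = base frame: x ahead of the robot, y to its left, z up, the work surface at z = 0. Lengths are in mm, angles in rad, forces in N, time in s.
With the tool pointing down it reaches from about 275 to 850 mm from the base axis. Payload 5.2 kg.
Tool frame: the origin (TCP) lies midway between the tips of the shut fingers; the grasp point (between the pads) lies 19 mm behind it (bot.tcp_to_grasp is the z of the grasp point in the tool frame, in mm); z points along the fingers, y is the line along which they close (so a half turn about z gives the same grasp; the last joint's range is limited). The gripper opens to 85 mm and grips with 20 to 120 N. Pads are 22 mm wide; open, the fingers measure 114 mm over their backs; the gripper's body (76 mm by 85 mm) begins 54 mm behind the grasp point. The pads swing forward as they close: fully open they stand 13 mm farther back than shut.
Start: joints at [-1.398, 0.259, 1.535, -0, 1.348, -0.203], TCP at [201.88, -511.615, 231.31] pointing down, gripper open.
Joint ranges: [-3.14, 3.14], [-0.91, 2.08], [0.19, 2.58], [-1.22, 4.36], [0.22, 2.71], [-3.12, 3.12]. Speed limits (rad/s): [2.57, 2.57, 3.14, 3.14, 3.14, 3.14].

## Interface

Orientations are given as a unit quaternion [x, y, z, w].
In Python, from cell import bot gives the robot as it stands. The module is installed in compiled form; this text tells all that it offers.
- The arm moves only by the shell command python3 -m crank 'ROWS' [OPENING] [FORCE]. ROWS is JSON, a list that holds one entry, the list of rows, each a list of 4 numbers: the shift along the tool's x, y, z in m, then the turn about the tool's z in degrees. A call has 1 to 20 rows; each row shifts and turns the commanded pose from where the row before left it, along the tool's axes as they then stand; what a row does not reach is not made up. A row lasts 1/10 s, in which the tool goes at most 50 mm and 8.59 degrees, less where a joint would pass 70% of its speed; a pose out of reach is approached as far as the arm can. A call is refused whole if a number of a shift passes 0.05 or a number of a turn 8.59, either way. A call with a gripper value outside its range is refused whole. OPENING is the opening, from 0 (shut) to 1 (fully open), set as the call begins (- or left out, the last holds). The fingers move at their own pace and stop on an object; FORCE is the grip in N (left out, the last holds). Time passes only in rows, so rows that do not move let the fingers close. It gives the time, the measured TCP pose, the force, the opening and the grip force at its end, in the units of the state.
- bot.observe(): the state, without advancing time (a new reading comes with each control period).
- bot.capture(name): name is "scene" or "top" or "wrist"; returns a dict with "color" (480x640x3 uint8, red, green, blue), "z_map" (480x640 float32, mm along the optical axis (not along the pixel's ray), 0 where there is no reading), "K" (3x3 intrinsics, pixels), "R" (3x3) and "t" (3): a world point X has camera coordinates R X + t; the wrist camera has in their place "mount" (4x4, takes a point from camera to tool coordinates, whose origin is the TCP and whose axes are the flange's). Camera axes: x right, y down, z forward; pixel columns grow to the right and rows downward; lengths in mm; the calibration is good to about 2 mm. A picture is of the moment at which its call begins: read the wrist's pose just before it.
- bot.finish_job(): hands the job in; it is judged then, once.
The state is a dict: "time_s": time; "q": joint angles; "dq": joint speeds; "tau": joint torques, N m; "position": TCP position; "tcp_rot": TCP orientation; "wrist_force": force on the tool from outside, world axes, zero at the start; "ft_torque": the same for the moment, N m; "gripper_width": opening from 0.0 (shut) to 1.0 (fully open); "grasp_force": force on a finger pad.
Only numpy, scipy, OpenCV 4.12 (cv2) and the standard library are available. Lean on these libraries where they do the work, as an engineer would, in place of code of your own. Each camera call takes 0.05 s, during which the arm holds its last target. There are 200 camera calls.

## Task

Lay the spoon flat in the open white food box, then take the wooden lid by its bar from the sloping wire stand and close the box with it, setting it down gently, square and flush all round. Leave the box standing where it is and do not disturb the mug and the white bowl at the back.

Things in the scene. Friction and masses are not known exactly. Their poses are not given: they have to be found in the camera images.
- food_box: White ceramic food box, open on top, loose, 0.9 kg: outside 130 (x) x 190 (y) x 60 mm high, walls and floor 5 mm, inside 120 x 180 mm; a small lug (12 mm out) below the rim on each short end. Origin: centre of the underside; z up. It stands left or right of the robot's centre line, the wire stand on the other side.
- box_rim (a point): Centre of the box's mouth, level with the top of its rim, 60 mm above its underside; axes as the box.
- lid: Wooden lid: plate 130 (x) x 190 (y) x 10 mm, under it a locating block 115 x 175 mm, 8 deep (2.5 mm play all round in the box); on top a bar handle 16 wide (x), 100 long (y), rising 34 mm above the plate. Origin: centre of the plate's underside, which rests on the box's rim; z out of the top. Starts on the stand, sloping 24 degrees, top towards the robot. Either way round fits. 0.22 kg.
- lid_grip (a point): Point inside the lid's bar to grip, 33 mm above the origin along the lid's z (23 mm above the plate's top, 11 mm below the bar's top); axes as the lid.
- stand: Fixed stand of steel wire, about 140 x 116 mm and 80 mm high, with a bed sloping 24 degrees and upturned stops, 22 mm high, at its lower end. Origin: on the worktop under its middle; its x points to the high side (away from the robot), z up.
- spoon: Stainless spoon, 150 (its x) x 35 (y) x 14 mm high (z), 30 g, lying belly down on the worktop between box and stand. Origin: centre of its length, on the underside. It may be gripped across the handle near the middle.
- mug: Yellow mug, 78 x 113 x 102 mm, bystander. Origin: centre of the underside.
- small_bowl: White porcelain bowl with a dark rim, 128 mm wide, 64 mm high, bystander at the back left. Origin: centre of the underside.

How it is judged:
By the outcome, as a careful person would: the job done as asked, in the order asked, and still so for the second after the job is handed in, with the robot touching nothing.
It also fails if it takes over 58 s, if anything falls off the work surface, if the arm or the gripper's body presses on something with over 40 N, if the wrist force passes 120 N, or if a joint passes its speed limit or range.

## Working session

There is one attempt and no reset: what is moved stays moved. The work goes in short steps, Python scripts to look and compute and a shell command to move; the robot and the scene stay as the last step left them, time stands still between calls to the robot, and variables do not carry over. Pictures are saved under pics/ and viewed, at most 11 in all, crops included, and the job is handed in when it is done.

```bash
mkdir -p pics
cat > h.py <<'E'
import numpy as np, cv2
from scipy.spatial.transform import Rotation as Ro
from cell import bot
def cap(n):
    s=bot.observe(); c=bot.capture(n)
    c['color']=np.array(c['color'])
    if 'mount' in c:
        T=np.eye(4);T[:3,:3]=Ro.from_quat(s['tcp_rot']).as_matrix();T[:3,3]=s['position']
        W=T@np.array(c['mount']); c['R']=W[:3,:3].T; c['t']=-c['R']@W[:3,3]
    for k in('K','R','t'): c[k]=np.array(c[k])
    return c
def cloud(c):
    z=np.array(c['z_map']);v,u=np.mgrid[:480,:640];K=c['K']
    P=np.stack([(u-K[0,2])/K[0,0]*z,(v-K[1,2])/K[1,1]*z,z],-1)
    return (P-c['t'])@c['R']
def save(c,f): cv2.imwrite('pics/'+f,c['color'][:,:,::-1])
def ray(c,u,v,h):
    d=c['R'].T@np.linalg.inv(c['K'])@[u,v,1.]; o=-c['R'].T@c['t']
    return o+d*(h-o[2])/d[2]
def st():
    s=bot.observe();print('t',round(s['time_s'],2),'p',np.round(s['position'],1),'F',np.round(s['wrist_force'],1),'w',round(s['gripper_width'],3),'g',round(s['grasp_force'],1),'q',np.round(s['q'],2))
    print(np.round(Ro.from_quat(s['tcp_rot']).as_matrix(),3))
E
python3 - <<'E'
from h import *
st()
a=cap('scene');b=cap('top')
save(a,'scene.png');save(b,'top.png')
np.savez('c0.npz',pa=cloud(a),pb=cloud(b))
for c in(a,b): print(-c['R'].T@c['t'],c['R'].round(2).tolist(),c['K'].round(0).tolist())
E
```

```text
t 0.0 p [ 201.8 -511.1  230.5] F [1.  1.  0.5] w 1.003 g 0.0 q [-1.4   0.26  1.54 -0.    1.35 -0.2 ]
[[ 0.93   0.367 -0.   ]
 [ 0.367 -0.93   0.002]
 [ 0.    -0.002 -1.   ]]
[232.53004682 562.29562409 628.82084587] [[-0.86, -0.5, -0.01], [-0.32, 0.56, -0.76], [0.39, -0.66, -0.65]] [[443.0, 0.0, 318.0], [0.0, 443.0, 245.0], [0.0, 0.0, 1.0]]
[ 512.05171971    8.97196087 1266.16603986] [[-0.03, -1.0, -0.0], [-1.0, 0.03, -0.06], [0.06, -0.0, -1.0]] [[479.0, 0.0, 327.0], [0.0, 479.0, 238.0], [0.0, 0.0, 1.0]]
```

View pics/top.png

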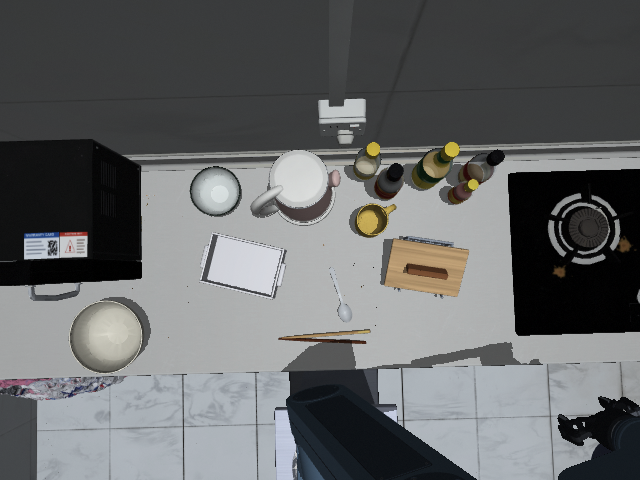

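View pics/scene.png

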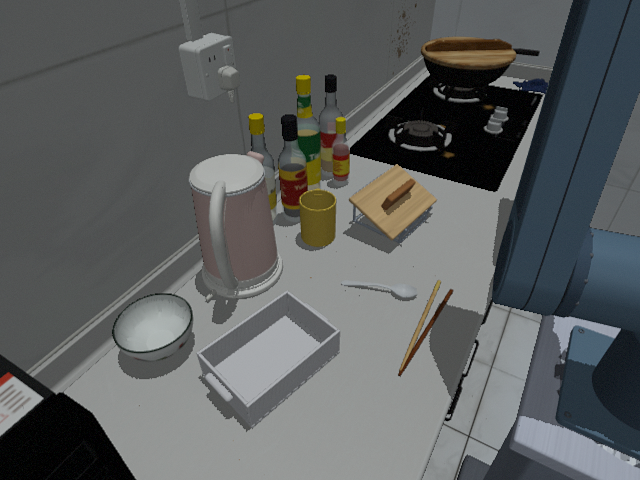

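The top view shows the box at about (243,265), the spoon from (332,268) to (346,318) with its bowl towards the robot, and the lid at about (427,267) with its bar on top. The mug is at (372,220), just behind the lid's left corner. The scene view shows the same layout.

```bash
python3 - <<'E'
from h import *
d=np.load('c0.npz');P=d['pb'];img=cv2.imread('pics/top.png').astype(int)
v,u=np.mgrid[:480,:640]
def roi(u0,u1,v0,v1): return (u>u0)&(u<u1)&(v>v0)&(v<v1)
tab=roi(290,320,240,320); print('table z',np.median(P[tab][:,2]))
# box rim
m=roi(190,295,225,305)&(P[...,2]>45)&(P[...,2]<75)
Q=P[m];print('rim n',len(Q),np.median(Q[:,2]))
print('rim rect',cv2.minAreaRect(Q[:,:2].astype(np.float32)))
m2=roi(190,295,225,305)&(P[...,2]>15)
print('>15 rect',cv2.minAreaRect(P[m2][:,:2].astype(np.float32)), P[m2][:,:2].min(0),P[m2][:,:2].max(0))
# lid
b,g,r=img[...,0],img[...,1],img[...,2]
w=roi(380,475,233,302)&(r-b>35)&(P[...,2]>20)
from scipy import ndimage
Q=P[w]
A=Q; 
for i in range(6):
    c=A.mean(0);n=np.linalg.svd(A-c,full_matrices=False)[2][2];n*=np.sign(n[2]);dd=(Q-c)@n;A=Q[abs(dd)<4-0.3*i]
print('lid n',n,'slope',np.degrees(np.arccos(n[2])),'c',c,len(A),len(Q))
# in plane rect
y=np.cross(n,[1,0,0]);y/=np.linalg.norm(y);x=np.cross(y,n)
uv=np.c_[(A-c)@x,(A-c)@y].astype(np.float32);R=cv2.minAreaRect(uv);print('rect',R,'centre',c+R[0][0]*x+R[0][1]*y)
hb=(dd>20);B=Q[hb];print('bar n',len(B),B.mean(0),np.median(dd[hb]));
uvb=np.c_[(B-c)@x,(B-c)@y].astype(np.float32);R2=cv2.minAreaRect(uvb);print(R2,x,y)
# spoon
s=roi(322,358,260,325)
for k in range(260,325,5):print(k,[tuple(img[k,j]) for j in range(328,356,4)])
E
python3 - <<'E'
import cv2
i=cv2.imread('pics/top.png')[215:335,185:485]
cv2.imwrite('pics/crop1.png',cv2.resize(i,(800,320),interpolation=2))
E
```

```text
table z -1.0861211172125091
rim n 749 57.24200322526194
rim rect ((525.199951171875, 227.23593139648438), (213.2505340576172, 129.98074340820312), 75.01922607421875)
>15 rect ((511.4925231933594, 176.0104522705078), (322.4335021972656, 129.98074340820312), 75.01922607421875) [439.37728019   8.97196087] [611.33301515 336.30955966]
lid n [ 0.96870157 -0.11707676  0.21888423] slope 77.35649281304373 c [ 505.34022799 -235.96021511   77.22713215] 201 3618
rect ((-3.6504859924316406, 4.714385986328125), (187.08506774902344, 42.247901916503906), 60.480995178222656) centre [ 504.43407416 -233.47099729   82.56886999]
bar n 1227 [ 545.15986852 -233.52021304  102.66659088] 40.932679925090795
((-406.2671203613281, 409.7143249511719), (185.0982666015625, 1219.6689453125), 44.85567092895508) [ 0.24822827  0.45688768 -0.85418755] [-0.          0.88178607  0.47164958]
260 [(np.int64(179), np.int64(179), np.int64(178)), (np.int64(181), np.int64(181), np.int64(178)), (np.int64(181), np.int64(181), np.int64(179)), (np.int64(181), np.int64(180), np.int64(180)), (np.int64(181), np.int64(181), np.int64(17
[... 3406 characters left out ...]
, np.int64(180), np.int64(179))]
315 [(np.int64(179), np.int64(179), np.int64(178)), (np.int64(181), np.int64(181), np.int64(178)), (np.int64(180), np.int64(179), np.int64(178)), (np.int64(175), np.int64(169), np.int64(164)), (np.int64(194), np.int64(188), np.int64(184)), (np.int64(176), np.int64(171), np.int64(165)), (np.int64(173), np.int64(172), np.int64(169))]
320 [(np.int64(179), np.int64(179), np.int64(178)), (np.int64(179), np.int64(178), np.int64(178)), (np.int64(179), np.int64(179), np.int64(178)), (np.int64(181), np.int64(181), np.int64(179)), (np.int64(164), np.int64(159), np.int64(155)), (np.int64(168), np.int64(162), np.int64(157)), (np.int64(179), np.int64(179), np.int64(178))]
```

View pics/crop1.png

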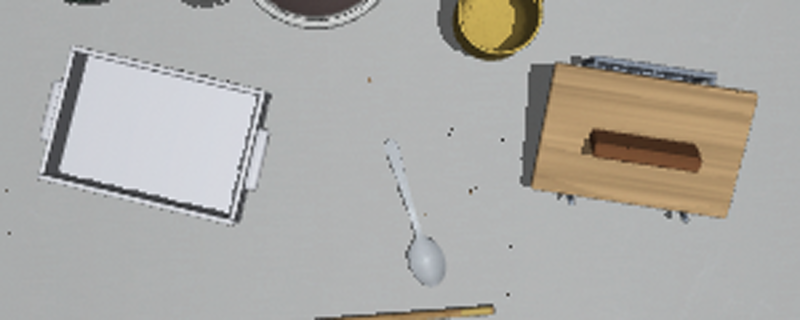

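The crop shows the spoon's handle running from about (390,140) down to its bowl at (428,262). The lid's bar is at about (645,150), running from upper left to lower right. The lugs lie at the box's left and right ends.

Run:
```python
from h import *
d=np.load('c0.npz');P=d['pb'];img=cv2.imread('pics/top.png').astype(int)
c=cap('top')
v,u=np.mgrid[:480,:640]
def roi(u0,u1,v0,v1): return (u>u0)&(u<u1)&(v>v0)&(v<v1)
b,g,r=img[...,0],img[...,1],img[...,2]
w=roi(380,475,233,302)&(r-b>25)
k=cv2.connectedComponents(w.astype(np.uint8))[1];kk=np.argmax(np.bincount(k[k>0]));w=k==kk
w2=cv2.erode(w.astype(np.uint8),np.ones((3,3)))>0
Q=P[w2];br=(r)[w2]
A=Q[br>130]
M=np.c_[A[:,:2],np.ones(len(A))]
for i in range(8):
    q=np.linalg.lstsq(M,A[:,2],rcond=None)[0]; res=abs(A[:,2]-M@q); k=res<max(3,np.percentile(res,90)); A,M=A[k],M[k]
n=np.array([-q[0],-q[1],1]);n/=np.linalg.norm(n)
print('n',n,'slope',np.degrees(np.arccos(n[2])),len(A),'dir',np.degrees(np.arctan2(n[1],n[0])))
# rays of contour onto plane
o=-c['R'].T@c['t'];dirs=(np.c_[u[w],v[w],np.ones(w.sum())]@np.linalg.inv(c['K']).T)@c['R']
t=(q[2]-n[:2]@[0,0]*0- (o[2]-q[0]*o[0]-q[1]*o[1]))/(dirs[:,2]-q[0]*dirs[:,0]-q[1]*dirs[:,1])
X=o+dirs*t[:,None]
y=np.cross([0,0,1],n);y/=np.linalg.norm(y);x=np.cross(y,n)
R=cv2.minAreaRect(np.c_[X@x,X@y].astype(np.float32));ctr=X.mean(0)
cc=R[0][0]*x+R[0][1]*y+n*(X@n).mean();print('rect',R,'top centre',cc,'grip',cc+23*n,'y',y,np.degrees(np.arctan2(y[1],y[0])))
# spoon
s=roi(322,358,262,326)&(abs(img-180).max(-1)>9)
k=cv2.connectedComponents(s.astype(np.uint8))[1];kk=np.argmax(np.bincount(k[k>0]));s=k==kk
S=np.array([ray(c,a,e,5) for a,e in zip(u[s],v[s])])
ax=np.linalg.svd(S[:,:2]-S[:,:2].mean(0))[2][0];pr=S[:,:2]@ax
i,j=pr.argmin(),pr.argmax();print('spoon ends',S[i],S[j],'pca ax',ax,len(S),np.ptp(pr))
m=abs(pr-(pr.min()+pr.max())/2)<8
print('handle mid',S[m].mean(0))
mh=[(S[abs(pr-(pr.min()+f*np.ptp(pr)))<7].mean(0)[:2].round(1)) for f in(.1,.25,.4,.5,.6,.75,.9)];print(mh)
```

```text
n [-0.39693643  0.06978876  0.91518905] slope 23.767410772605345 2070 dir 170.02825823980845
rect ((-519.5443725585938, 142.83749389648438), (189.26611328125, 130.51815795898438), 89.66021728515625) top centre [ 505.74416218 -233.94757345   66.02535919] grip [ 496.61462435 -232.34243188   87.07470738] y [-0.17316245 -0.98489328  0.        ] -99.97174176019156
spoon ends [514.37013953   4.4160221    5.        ] [369.89234164 -33.20640309   5.        ] pca ax [-0.9611132  -0.27615471] 332 149.24912803650977
handle mid [442.97955515 -16.7019163    5.        ]
[array([500.1,  -0.8]), array([479.1,  -6.7]), array([457.3, -12.4]), array([443. , -16.7]), array([428.7, -20.6]), array([406. , -26.5]), array([385.7, -34.4])]
```

```bash
python3 -m crank '[[[0,0,0,5.5],[0.0263,-0.0292,0.004,0],[0.0263,-0.0292,0.004,0],[0.0263,-0.0292,0.004,0],[0.0263,-0.0292,0.004,0],[0.0263,-0.0292,0.004,0],[0.0263,-0.0292,0.004,0],[0.0263,-0.0292,0.004,0],[0.0263,-0.0292,0.004,0],[0.0263,-0.0292,0.004,0],[0.0263,-0.0292,0.004,0],[0.0263,-0.0292,0.004,0],[0.0263,-0.0292,0.004,0],[0.0263,-0.0292,0.004,0],[0.0263,-0.0292,0.004,0],[0,0,0,0],[0,0,0,0]]]' 0.4 20
python3 - <<'E'
from h import *
st()
c=cap('wrist');save(c,'w1.png');np.savez('w1.npz',P=cloud(c),**{k:c[k] for k in 'KRt'})
print(-c['R'].T@c['t'])
E
```

```text
time_s: 1.85
position: [442.6, -16.3, 175.0]
tcp_rot: [0.99, 0.141, -0.001, -0.0]
wrist_force: [-0.2, 0.8, -0.1]
gripper_width: 0.399
grasp_force: 0.0
t 1.85 p [442.6 -16.3 175. ] F [-0.2  0.8 -0.1] w 0.399 g 0.0 q [-0.29  0.12  1.86 -0.    1.17  1.  ]
[[ 0.96   0.279 -0.001]
 [ 0.279 -0.96  -0.   ]
 [-0.001 -0.    -1.   ]]
[515.20110441   4.66300149 317.22521726]
```

View pics/w1.png

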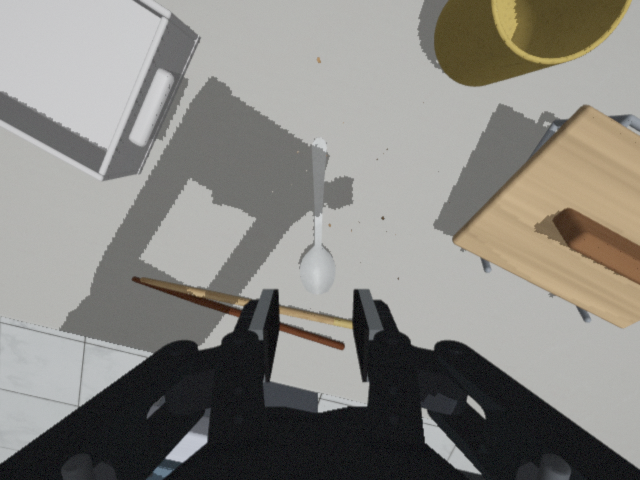

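The wrist view shows the spoon upright at column 318, from (320,140) to (317,292), in line with the midpoint between the fingers. I'll check the handle's height and position.

Run:
```python
from h import *
c=dict(np.load('w1.npz'));P=c['P'];im=cv2.imread('pics/w1.png').astype(int)
for v in range(150,295,15):
    z=P[v,300:340,2]; m=z>3
    i=np.where(m)[0]
    if len(i): X=P[v,300:340][m]; print(v,i.min()+300,i.max()+300,X.mean(0).round(1),X[:,2].max().round(1))
```

```text
150 313 326 [504.7  -0.9   3.4] 4.3
165 313 324 [492.3  -4.7   5.5] 6.5
180 313 323 [479.6  -8.    7.7] 8.6
195 314 322 [466.9 -11.7   9.8] 11.0
210 315 321 [453.9 -15.5  11.6] 12.3
225 302 321 [449.9 -16.4  51. ] 317.2
240 315 321 [426.1 -23.7  10.8] 11.7
255 304 330 [410.  -27.4   6.8] 11.0
270 300 335 [394.9 -33.1   5.7] 10.0
285 303 336 [384.1 -35.   17.2] 317.2
```

```bash
python3 -m crank '[[[0,0.001,0.035,0],[0,0,0.035,0],[0,0,0.035,0],[0,0,0.03,0],[0,0,0.02,0],[0,0,0.01,0],[0,0,0.005,0],[0,0,0,0]]]' 0.4 20
python3 -m crank '[[[0,0,0,0],[0,0,0,0],[0,0,0,0],[0,0,0,0],[0,0,0,0],[0,0,0,0],[0,0,0,0],[0,0,0,0]]]' 0 30
```

```text
time_s: 2.7
position: [443.2, -18.7, 5.4]
tcp_rot: [0.99, 0.139, -0.0, 0.0]
wrist_force: [0.3, -0.3, 0.1]
gripper_width: 0.4
grasp_force: 0.0
time_s: 3.5
position: [443.9, -18.2, 6.1]
tcp_rot: [0.99, 0.14, 0.001, 0.0]
wrist_force: [-0.2, -0.7, 6.7]
gripper_width: 0.288
grasp_force: 30.4
```

```bash
python3 -m crank '[[[0,0,0,0],[0,0,-0.01,0],[0,0,-0.02,0],[0,0,-0.02,0],[0,0,0,0]]]' 0 30
python3 - <<'E'
from h import *
st()
c=cap('wrist');save(c,'w2.png')
E
```

```text
time_s: 4.0
position: [445.0, -18.3, 57.8]
tcp_rot: [0.99, 0.14, 0.002, 0.001]
wrist_force: [-0.5, -0.1, -0.3]
gripper_width: 0.285
grasp_force: 29.2
t 4.0 p [445.  -18.3  57.8] F [-0.5 -0.1 -0.3] w 0.285 g 29.2 q [-0.29  0.28  2.    0.    0.85  1.  ]
[[ 0.961  0.276  0.005]
 [ 0.276 -0.961 -0.001]
 [ 0.004  0.003 -1.   ]]
```

View pics/w2.png

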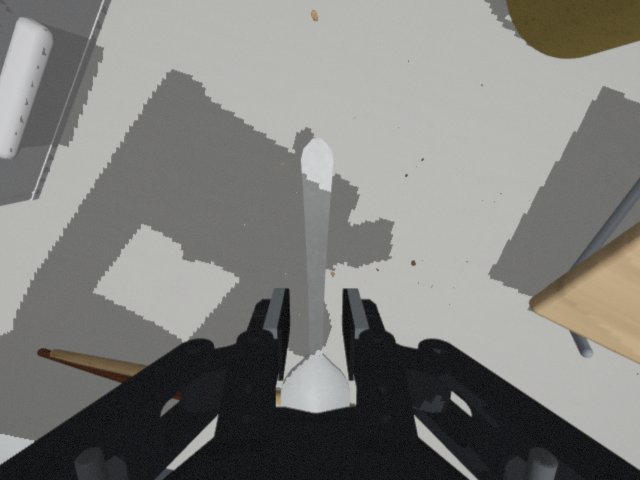

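The spoon is held between the pads, straight along column 316, with its handle end at (317,160). Next I lift it, turn it to the box's long axis and carry it over the box.

```bash
python3 -m crank '[[[0,0,-0.03,0],[0,0,-0.02,-8.43],[0,0,-0.015,-8.43],[0,0,-0.012,-8.43],[0,0,0,-8.43],[0,0,0,-8.43],[0,0,0,-8.43],[0,0,0,-8.43],[0.0322,0.00174,0,0],[0.0322,0.00174,0,0],[0.0322,0.00174,0,0],[0.0322,0.00174,0,0],[0.0322,0.00174,0,0],[0.0322,0.00174,0,0],[0.0322,0.00174,0,0],[0.0322,0.00174,0,0],[0,0,0,0],[0,0,0,0],[0,0,0,0]]]'
python3 - <<'E'
from h import *
st()
c=cap('wrist');save(c,'w3.png');np.savez('w3.npz',P=cloud(c),**{k:c[k] for k in 'KRt'})
E
```

```text
time_s: 5.95
position: [522.2, 226.6, 131.4]
tcp_rot: [0.793, 0.609, -0.001, -0.0]
wrist_force: [-1.3, 0.7, -1.7]
gripper_width: 0.282
grasp_force: 29.3
t 5.95 p [522.2 226.6 131.4] F [-1.3  0.7 -1.7] w 0.282 g 29.3 q [ 0.21  0.38  1.62 -0.    1.14  0.47]
[[ 0.258  0.966 -0.002]
 [ 0.966 -0.258 -0.001]
 [-0.001 -0.002 -1.   ]]
```

View pics/w3.png

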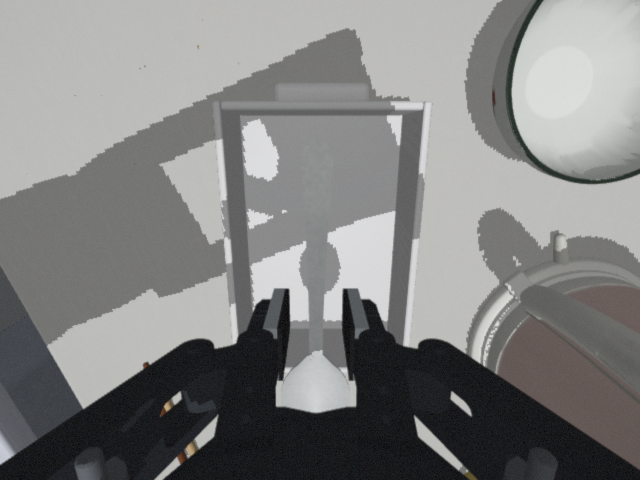

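The spoon hangs along the box's length over the middle of its mouth. The far rim runs from (215,103) to (430,103) and the spoon lies at column 318. I'll lower it now.

```bash
python3 -m crank '[[[0,0.002,0.025,0],[0,0,0.03,0],[0,0,0.025,0],[0,0,0.02,0],[0,0,0.01,0],[0,0,0.004,0],[0,0,0.002,0],[0,0,0.001,0],[0,0,0,0],[0,0,0,0]]]'
```

```text
time_s: 7.0
position: [525.5, 226.9, 16.1]
tcp_rot: [0.793, 0.609, 0.001, 0.0]
wrist_force: [-0.2, 0.7, 0.7]
gripper_width: 0.285
grasp_force: 29.3
```

```bash
python3 -m crank '[[[0,0,0.002,0],[0,0,0.001,0],[0,0,0.001,0],[0,0,0,0],[0,0,0,0]]]'; python3 -m crank '[[[0,0,0,0],[0,0,0,0],[0,0,0,0],[0,0,0,0],[0,0,0,0]]]' 0.5; python3 -m crank '[[[0,0,-0.005,0],[0,0,-0.02,0],[0,0,-0.03,0],[0,0,-0.04,0],[0,0,-0.04,0],[0,0,-0.04,0],[0,0,-0.025,0],[0,0,0,0],[0,0,0,0]]]'
python3 - <<'E'
from h import *
st()
c=cap('wrist');save(c,'w4.png');np.savez('w4.npz',P=cloud(c),**{k:c[k] for k in 'KRt'})
E
```

```text
time_s: 7.5
position: [525.0, 226.8, 11.3]
tcp_rot: [0.793, 0.609, -0.0, -0.0]
wrist_force: [0.2, -0.4, -0.3]
gripper_width: 0.286
grasp_force: 29.6
time_s: 8.0
position: [525.0, 226.8, 11.3]
tcp_rot: [0.793, 0.609, 0.0, -0.0]
wrist_force: [-0.8, 0.0, 0.1]
gripper_width: 0.496
grasp_force: 0.0
time_s: 8.9
position: [525.0, 226.8, 211.9]
tcp_rot: [0.793, 0.609, 0.001, 0.0]
wrist_force: [-0.5, 0.2, -0.1]
gripper_width: 0.501
grasp_force: 0.0
t 8.9 p [525.  226.8 211.9] F [-0.5  0.2 -0.1] w 0.501 g 0.0 q [ 0.21  0.31  1.51 -0.    1.32  0.47]
[[ 0.258  0.966  0.001]
 [ 0.966 -0.258  0.   ]
 [ 0.001  0.001 -1.   ]]
```

View pics/w4.png

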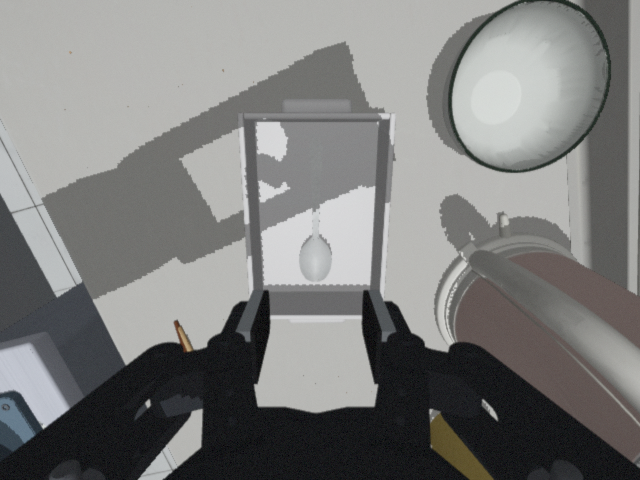

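The spoon lies flat in the box, bowl at (315,258), well inside the walls. The rim's outer corners at the far end are at about (239,114) and (395,114). I'll measure the rim closely from this picture and from the top view.

Run:
```python
from h import *
def fit(P,sel,name):
    Q=P[sel];print(name,len(Q),'z',np.percentile(Q[:,2],[10,50,90]).round(1))
    a=np.radians(75.0);c0=np.array([525.,227.])
    for it in range(3):
        X=np.array([-np.sin(a),np.cos(a)])*-1;Y=np.array([np.cos(a),np.sin(a)])
        d=Q[:,:2]-c0;bx=d@X;by=d@Y
        # long sides: bins along by, extreme bx
        out={}
        for s in(1,-1):
            E=[]
            for lo in range(-70,71,10):
                k=(abs(by-lo)<5)&(s*bx>40)
                if k.sum()>2:E.append((lo,s*np.percentile(s*bx[k],95),bx[k].mean()))
            E=np.array(E)
            if len(E)>3: out[s]=np.polyfit(E[:,0],E[:,2],1);print(s,len(E),out[s],np.median(E[:,1]))
        m=np.mean([o[0] for o in out.values()]);a-=np.arctan(m)*1
        if len(out)==2:c0=c0+X*np.mean([o[1] for o in out.values()])
    ex=[(by[(s*by>80)&(abs(bx)<50)]) for s in(1,-1)]
    print('angle',np.degrees(a),'c',c0,'ends',[ (len(e),np.percentile(e,[5,50,95]).round(1) if len(e) else 0) for e in ex])
c=dict(np.load('w4.npz'));P=c['P'];v,u=np.mgrid[:480,:640]
D=np.linalg.norm(P[...,:2]-[525,227],axis=-1)
fit(P,(D<135)&(abs(P[...,2]-59)<8)&(v<325),'wrist')
t=cap('top');np.savez('t4.npz',P=cloud(t),C=t['color'])
P=np.load('c0.npz')['pb'];D=np.linalg.norm(P[...,:2]-[525,227],axis=-1)
fit(P,(D<135)&(abs(P[...,2]-57)<8),'top')
```

```text
wrist 4332 z [53.6 59.2 60.3]
1 15 [-4.34272369e-03  6.27330844e+01] 65.28799387731942
-1 15 [ 2.99959526e-03 -6.09438044e+01] -63.56378529957688
1 15 [-3.69080631e-03  6.18385543e+01] 64.36317649387024
-1 15 [ 3.66700881e-03 -6.18381504e+01] -64.44501451746125
1 15 [-3.67894886e-03  6.18383537e+01] 64.36369556207755
-1 15 [ 3.67883683e-03 -6.18383497e+01] -64.44497619893927
angle 75.03916274690346 c [525.86435293 226.76839747] ends [(844, array([89.4, 91.4, 93.7])), (734, array([-94.2, -90.9, -90. ]))]
top 596 z [52.1 58.1 61.3]
1 15 [-5.96494647e-04  6.26408312e+01] 64.64741541766303
-1 15 [ 1.29400949e-03 -6.19234506e+01] -64.15921000405284
1 15 [-9.44162256e-04  6.22821231e+01] 64.2913287196512
-1 15 [ 9.60428686e-04 -6.22838682e+01] -64.54121781181189
1 15 [-9.52270055e-04  6.22829952e+01] 64.29226190006095
-1 15 [ 9.52311718e-04 -6.22829981e+01] -64.54088893899626
angle 74.97955048010046 c [525.34562404 226.90739063] ends [(121, array([90. , 91.8, 99.7])), (116, array([-102.2,  -93.3,  -89.9]))]
```

```bash
python3 -m crank '[[[0,0,-0.01,-5],[-0.0381,0.00435,0,0],[-0.0381,0.00435,0,0],[-0.0381,0.00435,0,0],[-0.0381,0.00435,0,0],[-0.0381,0.00435,0,0],[-0.0381,0.00435,0,0],[-0.0381,0.00435,0,0],[-0.0381,0.00435,0,0],[-0.0381,0.00435,0,0],[-0.0381,0.00435,0,0],[-0.0381,0.00435,0,0],[-0.0381,0.00435,0,0],[0,0,0,0],[0,0,0,0],[0,0,0,0]]]' 0.45 20
python3 - <<'E'
from h import *
st()
c=cap('wrist');save(c,'w5.png');np.savez('w5.npz',P=cloud(c),**{k:c[k] for k in 'KRt'})
P=cloud(c);im=c['color'].astype(int)
r,g,b=im[...,0],im[...,1],im[...,2]
D=np.linalg.norm(P[...,:2]-[500,-232],axis=-1)
m=(D<125)&(P[...,2]>30)&(P[...,2]<140)&(r-b>25)
Q=P[m];pl=r[m]>130;A=Q[pl];M=np.c_[A[:,:2],np.ones(len(A))]
for i in range(8):
    q=np.linalg.lstsq(M,A[:,2],rcond=None)[0];res=abs(A[:,2]-M@q);k=res<max(2,np.percentile(res,90));A,M=A[k],M[k]
n=np.array([-q[0],-q[1],1]);n/=np.linalg.norm(n);print('n',n,np.degrees(np.arccos(n[2])),np.degrees(np.arctan2(n[1],n[0])),len(A))
h=(Q[:,2]-Q[:,:2]@q[:2]-q[2])*n[2]
B=Q[(h>29)&(h<40)];print('bar top n',len(B),np.median(h[h>29]),cv2.minAreaRect(B[:,:2].astype(np.float32)),B.mean(0))
y=np.cross([0,0,1],n);y/=np.linalg.norm(y);x=np.cross(y,n)
R=cv2.minAreaRect(np.c_[B@x,B@y].astype(np.float32));print('bar rect',R)
cc=R[0][0]*x+R[0][1]*y+n*(np.median(B@n)-11);print('grip',cc,'y',np.degrees(np.arctan2(y[1],y[0])))
E
```

```text
time_s: 10.6
position: [496.9, -231.4, 220.2]
tcp_rot: [0.766, 0.643, -0.0, -0.001]
wrist_force: [-1.2, 0.5, -0.7]
gripper_width: 0.448
grasp_force: 0.0
t 10.6 p [ 496.9 -231.4  220.2] F [-1.2  0.5 -0.7] w 0.448 g 0.0 q [-0.64  0.26  1.55  0.    1.32 -0.47]
[[ 0.173  0.985 -0.002]
 [ 0.985 -0.173  0.002]
 [ 0.002 -0.002 -1.   ]]
n [-0.39863897  0.07159987  0.91430872] 23.892254005895637 169.81762687031824 11193
bar top n 2106 33.49232873781017 ((493.06805419921875, -232.6447296142578), (98.61878204345703, 15.585099220275879), 80.34022521972656) [ 493.39661424 -229.56057533   97.10539528]
bar rect ((-519.651123046875, 141.81053161621094), (15.923430442810059, 98.62127685546875), 0.46119022369384766)
grip [ 496.40089305 -233.23874882   87.00020981] y -100.18237312968176
```

View pics/w5.png

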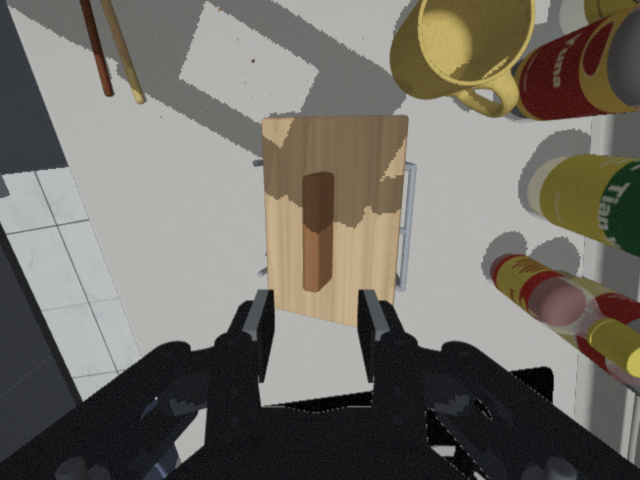

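The wrist view shows the bar from (318,173) to (315,290), between the fingers and parallel to them, with the mug clear at (470,40). I go down with the fingers half open.

```bash
python3 -m crank '[[[-0.0017,0,0.03,0],[0,0,0.035,0],[0,0,0.03,0],[0,0,0.02,0],[0,0,0.015,0],[0,0,0.008,0],[0,0,0.003,0],[0,0,0,0],[0,0,0,0]]]' 0.45 20
python3 -c "from h import *;st()"
python3 -m crank '[[[0,0,0,0],[0,0,0,0],[0,0,0,0],[0,0,0,0],[0,0,0,0]]]' 0 20
```

```text
time_s: 11.55
position: [497.6, -234.4, 81.2]
tcp_rot: [0.766, 0.643, 0.0, 0.001]
wrist_force: [0.5, 0.1, 0.6]
gripper_width: 0.449
grasp_force: 0.0
t 11.55 p [ 497.6 -234.4   81.2] F [0.5 0.1 0.6] w 0.449 g 0.0 q [-0.64  0.4   1.73 -0.    1.01 -0.47]
[[ 0.172  0.985  0.001]
 [ 0.985 -0.172 -0.001]
 [-0.001  0.001 -1.   ]]
time_s: 12.05
position: [495.6, -234.1, 81.2]
tcp_rot: [0.766, 0.643, -0.001, -0.001]
wrist_force: [-6.4, 1.2, 5.6]
gripper_width: 0.256
grasp_force: 18.6
```

```bash
python3 -m crank '[[[0,0,-0.003,0],[0,0,-0.005,0],[0,0,-0.005,0],[0,0,-0.007,0],[0,0,-0.01,0],[0,0,-0.01,0],[0,0,0,0]]]' 0 40
python3 -m crank '[[[0,0,-0.01,0],[0,0,-0.015,0],[0,0,-0.02,0],[0,0,-0.02,0],[0,0,-0.02,0],[0,0,-0.02,0],[0,0,0,0],[0,0,0,0]]]' 0 60
python3 - <<'E'
from h import *
st();c=cap('scene');save(c,'s6.png');c=cap('wrist');save(c,'w6.png');np.savez('w6.npz',P=cloud(c),**{k:c[k] for k in 'KRt'})
a=cv2.imread('pics/s6.png')[80:320,300:500];b=cv2.imread('pics/w6.png')
cv2.imwrite('pics/c6.png',np.hstack([cv2.resize(a,(400,480)),b[:,170:470]]))
E
```

```text
time_s: 12.75
position: [497.9, -234.8, 121.9]
tcp_rot: [0.766, 0.643, 0.0, 0.001]
wrist_force: [-0.0, -0.4, -1.1]
gripper_width: 0.176
grasp_force: 39.4
time_s: 13.55
position: [497.0, -234.1, 225.1]
tcp_rot: [0.766, 0.643, 0.0, 0.0]
wrist_force: [0.2, 0.1, -2.1]
gripper_width: 0.165
grasp_force: 62.4
t 13.55 p [ 497.  -234.1  225.1] F [ 0.2  0.1 -2.1] w 0.165 g 62.4 q [-0.64  0.26  1.55  0.    1.33 -0.47]
[[ 0.173  0.985  0.   ]
 [ 0.985 -0.173 -0.   ]
 [-0.     0.    -1.   ]]
```

View pics/c6.png

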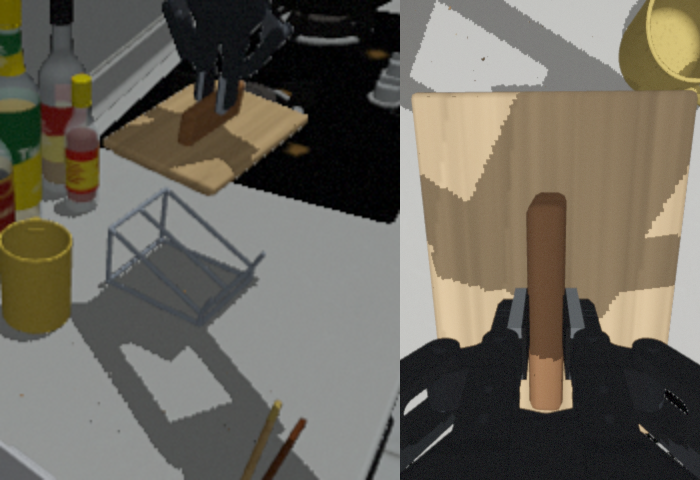

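The lid has levelled itself in the pads. Its far edge is at row 93, and its sides are even about the bar (image columns 415 to 695 of the crop). I'll measure the lid's pose relative to the tool.

Run:
```python
from h import *
s=bot.observe();p=np.array(s['position']);T=Ro.from_quat(s['tcp_rot']).as_matrix()
c=dict(np.load('w6.npz'));P=c['P'];im=cv2.imread('pics/w6.png').astype(int);r,b=im[...,2],im[...,0]
L=(P-p)@T   # tool coords
m=(r-b>15)&(abs(L[...,2]-30)<30)&(abs(L[...,0])<115)&(abs(L[...,1])<85)
v,u=np.mgrid[:480,:640];m&=(v<340)
A=L[m];print(np.percentile(A[:,2],[5,50,95]).round(1))
z0=np.median(A[:,2]);A=A[abs(A[:,2]-z0)<8];M=np.c_[A[:,:2],np.ones(len(A))]
for i in range(6):
    q=np.linalg.lstsq(M,A[:,2],rcond=None)[0];res=abs(A[:,2]-M@q);k=res<max(1.5,np.percentile(res,95));A,M=A[k],M[k]
print('tilt deg about y,x',np.degrees(np.arctan(q[:2])),'ztop tool',q[2],len(A))
for s_ in(1,-1):
    E=np.array([(lo,s_*np.percentile(s_*A[abs(A[:,0]-lo)<4][:,1],99.5)) for lo in range(0,85,8) if (abs(A[:,0]-lo)<4).sum()>5]);print('side',s_,np.polyfit(E[:,0],E[:,1],1),E[:,1].round(1))
E=np.array([(lo,np.percentile(A[abs(A[:,1]-lo)<4][:,0],99.5)) for lo in range(-55,56,10)]);print('end',np.polyfit(E[:,0],E[:,1],1),E[:,1].round(1))
# bar end
B=L[(r-b>15)&(L[...,2]<q[2]-25)&(abs(L[...,1])<14)&(L[...,0]>25)&(L[...,0]<70)];print('bar',len(B),np.percentile(B[:,0],99) if len(B) else 0,np.median(B[:,2]) if len(B) else 0)
```

```text
[16.4 20.2 24.5]
tilt deg about y,x [ 0.1308208  -3.81827676] ztop tool 20.53184704876106 54079
side 1 [-1.93282491e-03  6.55659430e+01] [65.6 65.6 65.5 65.6 65.3 65.7 65.5 65.3 65.4 65.5 65.4]
side -1 [ 3.77216693e-03 -6.09741428e+01] [-61.  -60.9 -61.  -60.9 -60.8 -60.9 -60.6 -60.8 -60.7 -60.7 -60.7]
end [1.74287206e-03 9.39861997e+01] [93.8 93.8 93.8 94.  94.  94.3 94.2 94.1 94.1 94.  93.9 93.9]
bar 2468 50.13937445215389 -12.950188311167286
```

```bash
python3 -m crank '[[[0,0,0,0],[0,0,0,0],[0,0,0,0],[0,0,0,0]]]' 0 120
cat > lid.py <<'E'
from h import *
def lid():
    s=bot.observe();p=np.array(s['position']);T=Ro.from_quat(s['tcp_rot']).as_matrix();c=cap('wrist')
    P=cloud(c);im=c['color'].astype(int);r,b=im[...,0],im[...,2]
    L=(P-p)@T;m=(r-b>15)&(abs(L[...,0])<115)&(abs(L[...,1])<85)&(np.mgrid[:480,:640][0]<340)&(abs(L[...,2]-20)<8)
    A=L[m];M=np.c_[A[:,:2],np.ones(len(A))]
    for i in range(6):
        q=np.linalg.lstsq(M,A[:,2],rcond=None)[0];res=abs(A[:,2]-M@q);k=res<max(1.5,np.percentile(res,95));A,M=A[k],M[k]
    print('tilt',np.degrees(np.arctan(q[:2])).round(2),'ztop',q[2].round(1))
    f=[]
    for g in(1,-1):
        E=np.array([(lo,g*np.percentile(g*A[abs(A[:,0]-lo)<4][:,1],99.5)) for lo in range(0,85,8)]);f.append(np.polyfit(E[:,0],E[:,1],1))
    E=np.array([(lo,np.percentile(A[abs(A[:,1]-lo)<4][:,0],99.5)) for lo in range(-45,46,10)])
    print('sides',np.round(f,4).tolist(),'end',np.polyfit(E[:,0],E[:,1],1).round(4))
E
python3 - <<'E'
from lid import *
st();lid()
for P in (np.load('c0.npz')['pb'],np.load('c0.npz')['pa'],np.load('w4.npz')['P']):
    k=(P[...,1]>0)&(P[...,1]<340)&(P[...,2]>65)&(P[...,0]>590)&(P[...,0]<900);Q=P[k]
    print([(y,Q[abs(Q[:,1]-y)<20][:,0].min().round(),Q[abs(Q[:,1]-y)<20][:,2].max().round()) for y in range(0,340,40) if (abs(Q[:,1]-y)<20).any()])
E
```

```text
time_s: 14.05
position: [497.0, -234.2, 225.0]
tcp_rot: [0.766, 0.643, -0.0, -0.0]
wrist_force: [-0.3, -0.4, -2.4]
gripper_width: 0.147
grasp_force: 119.6
t 14.05 p [ 497.  -234.2  225. ] F [-0.3 -0.4 -2.4] w 0.147 g 119.6 q [-0.64  0.26  1.55  0.    1.33 -0.47]
[[ 0.173  0.985 -0.   ]
 [ 0.985 -0.173  0.   ]
 [ 0.    -0.    -1.   ]]
tilt [ 0.1  -3.76] ztop 21.1
sides [[-0.0031, 65.3916], [0.0028, -61.1868]] end [-1.00000e-03  9.40071e+01]
[(0, np.float64(658.0), np.float64(736.0)), (40, np.float64(638.0), np.float64(738.0)), (80, np.float64(636.0), np.float64(740.0)), (120, np.float64(644.0), np.float64(741.0)), (160, np.float64(643.0), np.float64(743.0)), (200, np.float64(648.0), np.float64(745.0)), (240, np.float64(667.0), np.float64(747.0)), (280, np.float64(608.0), np.float64(750.0)), (320, np.float64(659.0), np.float64(751.0))]
[(0, np.float64(654.0), np.float64(479.0)), (40, np.float64(636.0), np.float64(486.0)), (80, np.float64(635.0), np.float64(493.0)), (120, np.float64(644.0), np.float64(500.0)), (160, np.float64(641.0), np.float64(507.0)), (200, np.float64(645.0), np.float64(515.0)), (240, np.float64(738.0), np.float64(522.0)), (280, np.float64(774.0), np.float64(522.0)), (320, np.float64(653.0), np.float64(444.0))]
[(80, np.float64(638.0), np.float64(169.0)), (120, np.float64(644.0), np.float64(228.0)), (160, np.float64(643.0), np.float64(230.0)), (200, np.float64(645.0), np.float64(200.0)), (240, np.float64(590.0), np.float64(303.0)), (280, np.float64(775.0), np.float64(66.0)), (320, np.float64(656.0), np.float64(66.0))]
```

```bash
python3 -m crank '[[[0.01,-0.002,0,5.05],[0.025,-0.005,0,0],[0.0355,-0.0073,0,0],[0.0355,-0.0073,0,0],[0.0355,-0.0073,0,0],[0.0355,-0.0073,0,0],[0.0355,-0.0073,0,0],[0.0355,-0.0073,0,0],[0.0355,-0.0073,0,0],[0.0355,-0.0073,0,0],[0.0355,-0.0073,0,0],[0.0355,-0.0073,0,0],[0.0355,-0.0073,0,0],[0.02,-0.004,0,0],[0.008,-0.0018,0,0],[0,0,0,0],[0,0,0,0],[0,0,0,0]]]'
python3 - <<'E'
from lid import *
st();lid()
E
```

```text
time_s: 15.9
position: [523.8, 226.6, 225.3]
tcp_rot: [0.794, 0.608, -0.0, 0.0]
wrist_force: [0.1, -0.0, -2.1]
gripper_width: 0.151
grasp_force: 119.6
t 15.9 p [523.8 226.6 225.3] F [ 0.1 -0.  -2.1] w 0.151 g 119.6 q [ 0.21  0.3   1.49 -0.    1.35  0.48]
[[ 0.26   0.966 -0.   ]
 [ 0.966 -0.26  -0.001]
 [-0.001  0.    -1.   ]]
tilt [ 0.13 -3.78] ztop 21.1
sides [[-0.0037, 65.4517], [0.0029, -61.1363]] end [1.20000e-03 9.40934e+01]
```

```bash
python3 -m crank '[[[0.0016,0.0004,0.02,0],[0,0,0.025,0],[0,0,0.025,0],[0,0,0.02,0],[0,0,0.012,0],[0,0,0.006,0],[0,0,0.003,0],[0,0,0,0],[0,0,0,0],[0,0,0,0]]]'
python3 - <<'E'
from lid import *
st()
c=cap('wrist');save(c,'w7.png');lid()
t=cap('scene');save(t,'s7.png')
cv2.imwrite('pics/c7.png',np.hstack([cv2.resize(cv2.imread('pics/w7.png'),(400,300)),cv2.resize(cv2.imread('pics/s7.png')[230:440,160:440],(400,300))]))
E
```

```text
time_s: 16.95
position: [525.1, 229.5, 115.2]
tcp_rot: [0.793, 0.609, 0.001, 0.0]
wrist_force: [0.4, -0.1, -1.0]
gripper_width: 0.145
grasp_force: 119.5
t 16.95 p [525.1 229.5 115.2] F [ 0.4 -0.1 -1. ] w 0.145 g 119.5 q [ 0.22  0.4   1.64 -0.    1.1   0.48]
[[ 0.259  0.966  0.002]
 [ 0.966 -0.259  0.   ]
 [ 0.001  0.001 -1.   ]]
tilt [ 0.12 -3.79] ztop 21.1
sides [[-0.0007, 65.3763], [0.0011, -61.107]] end [2.40000e-03 9.41317e+01]
```

View pics/c7.png

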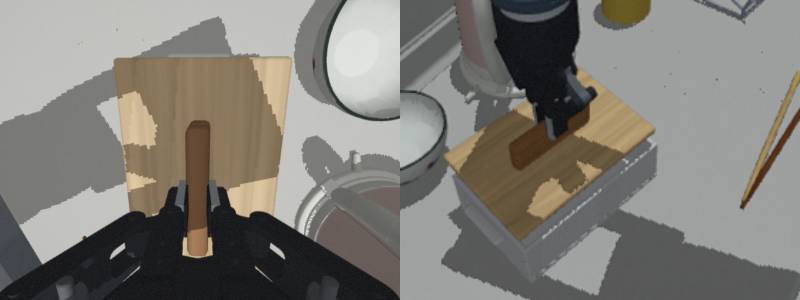

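The lid is over the box, square to it, with a slight tilt (far right side high). I'll correct by about a millimetre and lower it in small steps with a lighter grip.

```bash
python3 -m crank '[[[-0.0012,0,0.004,0],[0,0,0.004,0],[0,0,0.002,0],[0,0,0,0],[0,0,0,0]]]' 0 50; python3 -m crank '[[[0,0,0.002,0],[0,0,0.002,0],[0,0,0.001,0],[0,0,0,0],[0,0,0,0]]]'; python3 -m crank '[[[0,0,0.001,0],[0,0,0.001,0],[0,0,0.001,0],[0,0,0,0],[0,0,0,0]]]'
python3 -c "from lid import *;lid();st()"
```

```text
time_s: 17.6
position: [524.1, 228.2, 104.2]
tcp_rot: [0.793, 0.609, -0.0, -0.0]
wrist_force: [0.1, -0.3, -1.9]
gripper_width: 0.147
grasp_force: 119.5
time_s: 18.1
position: [524.2, 228.2, 99.3]
tcp_rot: [0.793, 0.609, -0.0, -0.0]
wrist_force: [-0.2, 0.6, -2.6]
gripper_width: 0.147
grasp_force: 119.5
time_s: 18.6
position: [524.1, 228.2, 96.3]
tcp_rot: [0.793, 0.609, -0.0, -0.0]
wrist_force: [0.4, -0.2, -1.9]
gripper_width: 0.145
grasp_force: 119.5
tilt [ 0.11 -3.79] ztop 21.1
sides [[-0.0018, 65.4183], [-0.0013, -60.9457]] end [2.00000e-03 9.40327e+01]
t 18.65 p [524.2 228.2  96.3] F [-0.2 -0.5 -2.7] w 0.147 g 119.5 q [0.22 0.42 1.66 0.   1.06 0.48]
[[ 0.259  0.966  0.   ]
 [ 0.966 -0.259  0.   ]
 [ 0.     0.    -1.   ]]
```

```bash
python3 -m crank '[[[0,0,0.001,0],[0,0,0.0005,0],[0,0,0,0],[0,0,0,0]]]' 0 20; python3 -m crank '[[[0,0,0.001,0],[0,0,0.0005,0],[0,0,0,0],[0,0,0,0]]]'; python3 -m crank '[[[0,0,0.001,0],[0,0,0,0],[0,0,0,0]]]' 
python3 -c "from lid import *;lid();st()"
```

```text
time_s: 19.05
position: [524.2, 228.2, 94.9]
tcp_rot: [0.793, 0.609, 0.0, 0.0]
wrist_force: [1.1, -0.6, -0.7]
gripper_width: 0.147
grasp_force: 119.6
time_s: 19.45
position: [524.7, 228.1, 94.1]
tcp_rot: [0.793, 0.609, 0.0, 0.0]
wrist_force: [0.5, -1.6, 5.6]
gripper_width: 0.147
grasp_force: 120.4
time_s: 19.75
position: [524.9, 228.0, 93.7]
tcp_rot: [0.793, 0.609, 0.001, 0.001]
wrist_force: [-1.0, -2.9, 8.8]
gripper_width: 0.147
grasp_force: 120.9
tilt [ 0.07 -2.57] ztop 21.0
sides [[-0.0042, 65.0328], [0.0021, -61.686]] end [-2.00000e-04  9.40545e+01]
t 19.8 p [524.9 228.   93.7] F [-0.9 -1.5  9.2] w 0.144 g 120.9 q [ 0.22  0.42  1.66 -0.    1.06  0.48]
[[ 0.259  0.966  0.002]
 [ 0.966 -0.259  0.   ]
 [ 0.001  0.002 -1.   ]]
```

```bash
python3 -m crank '[[[0,0,0.001,0],[0,0,0.0005,0],[0,0,0,0],[0,0,0,0]]]'; python3 -m crank '[[[0,0,0.001,0],[0,0,0.0005,0],[0,0,0,0],[0,0,0,0]]]'
python3 -c "from lid import *;lid();st()"
```

```text
time_s: 20.2
position: [525.2, 228.0, 93.0]
tcp_rot: [0.793, 0.609, 0.001, 0.001]
wrist_force: [-1.2, -2.2, 14.3]
gripper_width: 0.148
grasp_force: 121.8
time_s: 20.6
position: [525.4, 228.2, 90.3]
tcp_rot: [0.793, 0.609, 0.001, 0.001]
wrist_force: [1.5, -1.4, 7.0]
gripper_width: 0.15
grasp_force: 123.5
tilt [ 0.1  -0.01] ztop 20.4
sides [[-0.0056, 63.585], [-0.0038, -63.1193]] end [2.70000e-03 9.40068e+01]
t 20.65 p [525.5 228.2  90.3] F [ 1.9 -2.1  7.6] w 0.149 g 123.5 q [ 0.22  0.43  1.66 -0.    1.05  0.48]
[[ 0.259  0.966  0.003]
 [ 0.966 -0.259  0.   ]
 [ 0.001  0.003 -1.   ]]
```

```bash
python3 -m crank '[[[0,0,-0.0005,0],[0,0,0,0],[0,0,0,0]]]' 0.25; python3 -m crank '[[[0,0,0,0],[0,0,0,0],[0,0,0,0],[0,0,0,0]]]' 0.4;  python3 -m crank '[[[0,0,-0.005,0],[0,0,-0.015,0],[0,0,-0.03,0],[0,0,-0.03,0],[0,0,-0.03,0],[0,0,-0.03,0],[-0.01,-0.02,-0.03,0],[-0.02,-0.04,-0.01,0],[-0.02,-0.04,0,0],[-0.02,-0.04,0,0],[0,0,0,0],[0,0,0,0]]]'
python3 - <<'E'
from h import *
st();c=cap('wrist');save(c,'w8.png');s=cap('scene');save(s,'s8.png')
P=cloud(c);im=c['color'].astype(int);D=np.linalg.norm(P[...,:2]-[525.7,226.8],axis=-1)
m=(D<125)&(im[...,0]-im[...,2]>15)&(abs(P[...,2]-68)<8);A=P[m];M=np.c_[A[:,:2],np.ones(len(A))]
q=np.linalg.lstsq(M,A[:,2],rcond=None)[0];print('tilt',np.degrees(q[:2]),'z',np.median(A[:,2]),cv2.minAreaRect(A[:,:2].astype(np.float32)))
k=cv2.imread('pics/w8.png');z=cv2.imread('pics/s8.png')[230:440,160:440]
cv2.imwrite('pics/c8.png',np.hstack([cv2.resize(k,(400,300)),cv2.resize(z,(400,300))]))
E
```

```text
time_s: 20.95
position: [523.7, 228.3, 89.3]
tcp_rot: [0.793, 0.609, -0.0, -0.0]
wrist_force: [-0.0, -0.2, 0.4]
gripper_width: 0.252
grasp_force: 0.0
time_s: 21.35
position: [524.1, 228.2, 89.8]
tcp_rot: [0.793, 0.609, -0.0, -0.0]
wrist_force: [-0.0, -0.0, 0.7]
gripper_width: 0.402
grasp_force: 0.0
time_s: 22.55
position: [370.4, 196.9, 270.8]
tcp_rot: [0.793, 0.609, 0.001, 0.001]
wrist_force: [0.8, 0.3, 0.6]
gripper_width: 0.397
grasp_force: 0.0
t 22.55 p [370.4 196.9 270.8] F [0.8 0.3 0.6] w 0.397 g 0.0 q [ 0.22 -0.01  1.75 -0.    1.4   0.48]
[[ 0.259  0.966  0.002]
 [ 0.966 -0.259  0.001]
 [ 0.001  0.002 -1.   ]]
tilt [ 0.08547028 -0.03805849] z 69.60277403876027 ((525.3699951171875, 228.07876586914062), (189.4751434326172, 130.57354736328125), 75.12239837646484)
```

View pics/c8.png

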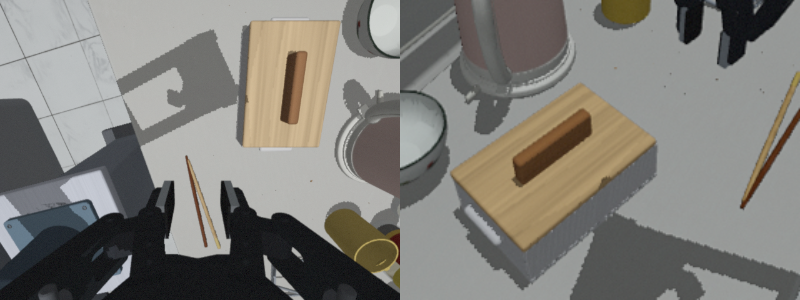

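The lid sits level on the box at z = 69.6 mm (70 expected), square at 75.1° and about 1 mm from centre. The arm is clear and the other things are untouched.

```bash
python3 -c "
from cell import bot
print(bot.finish_job())"
```

```text
the job is handed in; nothing more can be done
None
```

The job is handed in at about 23 s: the spoon lies flat in the box, and the lid is on level and flush, square to it and about 1 mm off centre, with the mug and bowl untouched.

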